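# Zero the bench thickness gauge and hold its jaw open

## Robot

A 6-joint arm with a two-finger parallel gripper is mounted at the origin on the work surface. World frame = base frame: x ahead of the robot, y to its left, z up, the work surface at z = 0. Lengths are in m, angles in rad, forces in N, time in s.
With the tool pointing down it reaches from about 0.25 to 0.725 m from the base axis. Payload 9.7 kg.
Tool frame: the origin (TCP) lies midway between the tips of the shut fingers; the grasp point (between the pads) lies 19 mm behind it; z points along the fingers, y is the line along which they close (so a half turn about z gives the same grasp; the last joint's range is limited). The gripper opens to 85 mm and grips with 20 to 120 N. Pads are 22 mm wide; open, the fingers measure 114 mm over their backs; the gripper's body (76 mm by 85 mm) begins 54 mm behind the grasp point. The pads swing forward as they close: fully open they stand 13 mm farther back than shut.
Start: joints at [-1.318, 0.087, 0.176, 1.66, 0, 1.571], TCP at [0.138, -0.533, 0.199] pointing down, gripper open.
Joint ranges: [-3.13, 3.13], [-0.85, 1.81], [-1.15, 1.24], [-2.2, 2.28], [-1.44, 1.52], [-3.14, 3.14]. Speed limits (rad/s): [2.22, 2.22, 2.57, 3.14, 3.14, 3.14].

## Interface

Orientations are given as a rotation vector (axis times angle).
In Python, from workcell import sense, grab_frame, close_job, find_in, spot_point gives the robot as it stands.
- The arm moves only by the tool servo_tool, never from a script. Its argument "motion" is a list of rows, each an object of numbers: "tx", "ty", "tz": the shift along the tool's x, y, z in m; "spin": the turn about the tool's z in rad. A call has 1 to 20 rows; each row shifts and turns the commanded pose from where the row before left it, along the tool's axes as they then stand; what a row does not reach is not made up. A row lasts 1/10 s, in which the tool goes at most 50 mm and 8.59 degrees, less where a joint would pass 70% of its speed; a pose out of reach is approached as far as the arm can. A call is refused whole if a number of a shift passes 0.05 or a number of a turn 0.15, either way. A call with a gripper value outside its range is refused whole. "claw" is the finger opening in m, from 0 to 0.0854, set as the call begins (left out, the last holds). The fingers move at their own pace and stop on an object; "force" is the grip in N (left out, the last holds). Time passes only in rows, so rows that do not move let the fingers close. It gives the time, the measured TCP pose, the force, the opening and the grip force at its end, in the units of the state.
- sense(): the state, without advancing time (a new reading comes with each control period).
- grab_frame(name): name is "scene" or "top" or "wrist"; returns a dict with "image" (400x640x3 uint8, red, green, blue), "K" (3x3 intrinsics, pixels), "R" (3x3) and "t" (3): a world point X has camera coordinates R X + t. Camera axes: x right, y down, z forward; pixel columns grow to the right and rows downward; lengths in m; the calibration is good to about 2 mm. The wrist camera is an equidistant fisheye: a pixel r from the principal point sees the ray r / f radians off the axis. A picture is of the moment at which its call begins. There is no depth.
- close_job(): hands the job in; it is judged then, once.
Trained networks look in the newest picture that a camera, given by its name, has taken for a name from the list of things; names that differ only in an ending like _2 or _b are one class to them, and where a whole thing is asked for, a point or a joint stands for the part that bears it (a point fixed in the world has none). Each returns a list of dicts, best first, with "confidence" (0 to 1); they miss things now and then, are a little off and sometimes report something else, mostly with a low value. They report only what shows in the picture. A call takes as long as a camera call.
- find_in(camera, label): "location" ([row, column] in pixels, amid what is visible of it).
- spot_point(camera, label): "location" ([row, column] in pixels: a listed point, or the origin of a listed thing).
The state is a dict: "clock": time; "qpos": joint angles; "qd": joint speeds; "tau": joint torques, N m; "ee_pos": TCP position; "ee_rot": TCP orientation; "force": force on the tool from outside, world axes, zero at the start; "ft_torque": the same for the moment, N m; "gripper_width": opening from 0.0 (shut) to 1.0 (fully open); "finger_force": force on a finger pad.
Only numpy, scipy, OpenCV 4.12 (cv2) and the standard library are available. Lean on these libraries where they do the work, as an engineer would, in place of code of your own. Each camera call takes 0.05 s, during which the arm holds its last target. There are 200 camera calls.

## Task

Take the pricker out of its wooden block and, with the gauge's jaw still closed, press the small sunken zero button on the thickness gauge fully down with the pricker's tip, then stand the pricker back in its block. After that swing the gauge's lift lever by its bar away from its rest, against the spring, all the way to its stop, and finish while still holding it there with the gripper, so that a bow limb could be slid under the raised spindle. Leave the jar, the tape roll and the offcut where they are.

Things in the scene. Friction and masses are not known exactly. Their poses are not given: they have to be found in the camera images.
- gauge: Grey C-frame bench thickness gauge, screwed to the bench. Base 200 x 200 x 18 mm; the origin is the centre of the base's underside, z up. Its throat (anvil and spindle) is at its +x end; a grey arm 44 mm wide (y -22 to 22), top at z 112, runs along x. On the +y side stands the grey readout pod (x -43 to 33, y 22 to 92, top at z 116 mm) with a screen and the button hole; on the -y side is the lift lever.
- button_hole (a point): Centre of the mouth of the round 15 mm hole in the level top of the readout pod, 116 mm above the bench. The black zero button (12 mm across) is sunk in it: its top is 6 mm below the mouth, it presses straight down.
- zero_button (a joint): Travel of the zero button in m: 0 up, 0.005 fully down; its spring needs 1.5 N to start and 4 N at the bottom.
- lift_lever (a joint): Angle of the lift lever in rad: 0 at its spring-held rest (leaning 0.55 rad from upright toward the gauge's -x), 1.1 at its stop (leaning 0.55 rad toward the gauge's +x). It turns about the gauge's y axis through point lever_pivot and springs back when let go; pushing at the bar takes about 3.5 N at rest and 9 N at the stop. The spindle rises 22 mm with it.
- lever_pivot (a point): Point on the lever's turning axis (which runs along the gauge's y), in line with the middle of the lever bar, 95 mm above the bench. Nothing solid is there.
- bar_middle (a point): Middle of the black round grip bar at the lever's free end, 16 mm diameter, 80 mm long, along the gauge's y axis. This point is 100 mm from lever_pivot; the flat steel lever (16 x 8 mm) joins the bar at its inner (+y) end, 40 mm from this point, and the whole bar sticks out free to the gauge's -y. Its middle is 180 mm above the bench at rest, 195 mm half-way.
- pricker: Loose steel pricker (bench awl), 120 mm long overall, about 70 g, standing upright tip down in the block. The origin is the middle of its round dark wooden handle (16 mm diameter, 56 mm long, from 28 mm above to 28 mm below the origin), z along the handle away from the tip. Below the handle: a steel collar 26 mm across and 4 mm thick, then a 10 mm shank, then a blunt 5 mm tip whose end is 92 mm below the origin.
- block_home (a point): Where the pricker's origin is when it stands home in the block: 32 mm above the mouth of the hole, on its axis, 102 mm above the bench. The block is a fixed wooden cube of 70 mm with one upright hole 16 mm wide and 66 mm deep in the middle of its top; the collar rests on the top. It may be on either side of the gauge.
- jar: Closed amber glass jar, 60 mm diameter, 80 mm tall, origin at its underside; bystander.
- tape: Roll of paper tape lying flat, 100 mm outside, 25 mm tall, origin at its underside; bystander.
- offcut: Light wooden offcut 100 x 35 x 25 mm lying flat, origin at its underside; bystander.

How it is judged:
By the outcome, as a careful person would: the job done as asked, in the order asked, and still so for the second after the job is handed in, while the arm keeps its last pose, push and grip.
It also fails if it takes over 69 s, if anything falls off the work surface, if the arm or the gripper's body presses on something with over 40 N, if the wrist force passes 120 N, or if a joint passes its speed limit or range.

## Working session

There is one attempt and no reset: what is moved stays moved. The work goes in short steps, Python scripts to look and compute and a tool call to move; the robot and the scene stay as the last step left them, time stands still between calls to the robot, and variables do not carry over. Pictures are saved under pics/ and viewed, at most 10 in all, crops included, and the job is handed in when it is done.

Besides the shell and the picture viewer there is one more tool, called as a command line: name --argument value ..., lists and objects as JSON in quotes. servo_tool: Moves the arm, as the interface text tells. Its arguments: {"type":"object","properties":{"motion":{"type":"array"},"claw":{"type":"number"},"force":{"type":"number"}},"required":["motion"]}

```bash
mkdir -p pics; cat > h.py <<'E'
import numpy as np, cv2
from workcell import sense, grab_frame, close_job, find_in, spot_point
from scipy.spatial.transform import Rotation as Ro
def ray(f,rc,fish=False):
    K,R,t=f["K"],np.array(f["R"]),np.array(f["t"]); K=np.array(K)
    x=(rc[1]-K[0,2])/K[0,0]; y=(rc[0]-K[1,2])/K[1,1]
    if fish:
        r=np.hypot(x,y); s=np.sin(r)/max(r,1e-9); d=np.array([x*s,y*s,np.cos(r)])
    else: d=np.array([x,y,1.])
    return -R.T@t, R.T@d
def atz(f,rc,z,fish=False):
    c,d=ray(f,rc,fish); return c+d*(z-c[2])/d[2]
def proj(f,X,fish=False):
    K,R,t=np.array(f["K"]),np.array(f["R"]),np.array(f["t"]); p=R@np.array(X)+t
    if fish:
        h=np.hypot(p[0],p[1]); a=np.arctan2(h,p[2]); x,y=p[0]/h*a,p[1]/h*a
    else: x,y=p[0]/p[2],p[1]/p[2]
    return np.array([K[1,1]*y+K[1,2],K[0,0]*x+K[0,2]])
def tri(rs):
    A=0;b=0
    for c,d in rs:
        d=d/np.linalg.norm(d);P=np.eye(3)-np.outer(d,d);A=A+P;b=b+P@c
    X=np.linalg.solve(A,b); return X
def save(f,n): cv2.imwrite("pics/"+n,f["image"][:,:,::-1])
E
python3 - <<'E'
from h import *
np.set_printoptions(precision=4,suppress=True)
Z=dict(button_hole=.116,lever_pivot=.095,bar_middle=.18,pricker=.102,block_home=.102,gauge=0,jar=0,tape=0,offcut=0)
F={}
for c in("scene","top"):
    F[c]=grab_frame(c); save(F[c],c+"0.png")
s=sense(); print(s)
for n,z in Z.items():
    rs=[]
    for c in F:
        r=spot_point(c,n)
        for q in r[:2]: print(n,c,round(q["confidence"],2),np.array(q["location"]),atz(F[c],q["location"],z))
        if r: rs.append(ray(F[c],r[0]["location"]))
    if len(rs)==2: print("   tri",tri(rs))
E
```

```text
{'clock': 0.1, 'qpos': array([-1.318 ,  0.0874,  0.1752,  1.6598, -0.    ,  1.5708]), 'qd': array([ 0.0008,  0.0013,  0.0028,  0.0011, -0.0002, -0.0008]), 'tau': array([  0.002 , -52.1563,  46.5653,   0.0161,   0.0001,  -0.    ]), 'ee_pos': array([ 0.1375, -0.5323,  0.1982]), 'ee_rot': array([-3.1153, -0.3958,  0.0002]), 'force': array([ 0.3065, -0.1224,  0.1402]), 'ft_torque': array([ 0.0144,  0.0112, -0.0176]), 'finger_force': 0.0, 'gripper_width': 0.9995536051421192}
button_hole scene 0.66 [152.6 345.2] [0.4963 0.1072 0.116 ]
button_hole top 0.55 [205.7 285.3] [0.4911 0.0982 0.116 ]
   tri [0.4942 0.1011 0.1199]
lever_pivot scene 0.8 [210.7 319.4] [ 0.5215 -0.0363  0.095 ]
lever_pivot scene 0.16 [128.  364.3] [0.4899 0.2076 0.095 ]
lever_pivot top 0.7 [195.1 342. ] [ 0.5175 -0.0369  0.095 ]
   tri [ 0.5193 -0.0359  0.0913]
bar_middle scene 0.82 [179.8 296.7] [ 0.4733 -0.0404  0.18  ]
bar_middle scene 0.5 [303.7 201.4] [ 0.4792 -0.3161  0.18  ]
bar_middle top 0.68 [209.8 348. ] [ 0.4697 -0.0467  0.18  ]
bar_middle top 0.48 [198.3 306.2] [0.4974 0.0463 0.18  ]
   tri [ 0.4718 -0.044
[... 377 characters left out ...]
.73 [199.3 306.3] [0.5242 0.0528 0.    ]
   tri [ 0.5237  0.0519 -0.0035]
jar scene 0.97 [127.  363.3] [0.4535 0.2838 0.    ]
jar scene 0.43 [203.6 343.3] [0.5313 0.0516 0.    ]
jar top 0.63 [205.2 284. ] [0.5098 0.1108 0.    ]
jar top 0.57 [229.  220.4] [0.4508 0.2749 0.    ]
   tri [0.502  0.11   0.1974]
tape scene 0.78 [148.4 420.6] [0.6159 0.3021 0.    ]
tape scene 0.18 [349.9 290.7] [ 0.6149 -0.2842  0.    ]
tape top 0.93 [166.2 210.5] [0.6169 0.3035 0.    ]
tape top 0.3 [222.9 458.6] [ 0.4556 -0.3377  0.    ]
   tri [ 0.6164  0.3032 -0.0006]
offcut scene 0.88 [352.7 293.6] [ 0.6226 -0.2853  0.    ]
offcut top 0.77 [161.1 434.6] [ 0.6194 -0.2849  0.    ]
   tri [ 0.6214 -0.2856 -0.0062]
```

```bash
python3 -c "
import cv2,numpy as np
cv2.imwrite('pics/a.png',cv2.resize(np.vstack([cv2.imread('pics/scene0.png'),cv2.imread('pics/top0.png')]),(480,600),interpolation=cv2.INTER_AREA))"
```

```text
(no output)
```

View pics/top0.png

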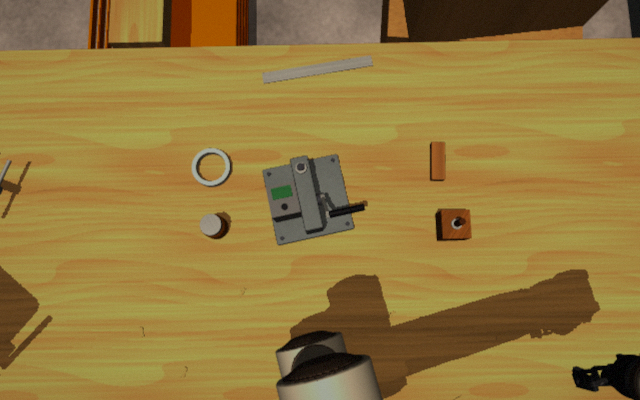

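View pics/scene0.png

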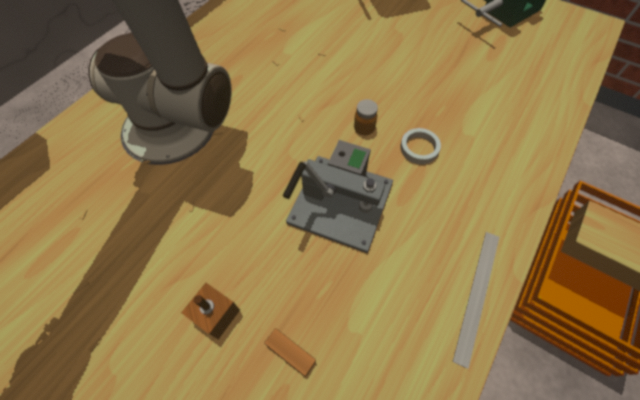

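Top view: the pricker sits in its block at (222,458), the button hole at (206,285), the bar at (209,348), and the gauge yaw is about +0.22. This agrees with the networks' points. I'll move above the pricker and spin to the yaw the lever needs.

servo_tool --motion '[{"tx": 0.036, "ty": -0.0135}, {"tx": 0.036, "ty": -0.0135}, {"tx": 0.036, "ty": -0.0135}, {"tx": 0.036, "ty": -0.0135}, {"tx": 0.036, "ty": -0.0135}, {"tx": 0.036, "ty": -0.0135}, {"tx": 0.036, "ty": -0.0135}, {"tx": 0.036, "ty": -0.0135}, {"tx": 0.036, "ty": -0.0135}, {"tx": 0.034, "ty": -0.0135}, {}]'

```text
schema error: expected keys tx, ty, tz, spin
```

servo_tool --motion '[{"spin": -0.14}, {"spin": -0.14}, {"spin": -0.14}, {"spin": -0.14}, {"spin": -0.14}, {"spin": -0.14}, {"spin": -0.14}, {"spin": -0.14}, {"spin": -0.14}, {"spin": -0.14}, {"spin": -0.14}, {}, {}]'

```text
schema error: expected keys tx, ty, tz, spin
```

```bash
cat > look.py <<'E'
import sys
from h import *
np.set_printoptions(precision=4,suppress=True)
s=sense(); R=Ro.from_rotvec(s["ee_rot"]).as_matrix(); p=s["ee_pos"]
print(s["clock"],"pos",p,"x",R[:,0],"z",R[:,2],"q",s["qpos"],"F",s["force"],s["gripper_width"],s["finger_force"])
f=grab_frame("wrist"); 
for a in sys.argv[2:]:
    n,z=a.split("="); z=float(z)
    for q in spot_point("wrist",n)[:2]:
        X=atz(f,q["location"],z,True); print(n,round(q["confidence"],2),np.array(q["location"]),X,"tool d",R.T@(X-p))
if sys.argv[1]!="-": save(f,sys.argv[1])
E
python3 look.py w1.png pricker=.102 block_home=.102
```

```text
1.0 pos [ 0.1376 -0.5325  0.1989] x [0.9682 0.2501 0.    ] z [ 0.     -0.0001 -1.    ] q [-1.318   0.0869  0.1759  1.6598  0.      1.5708] F [-0.8855 -0.1977 -0.4297] 0.9995009633959943 0.0
```

View pics/w1.png

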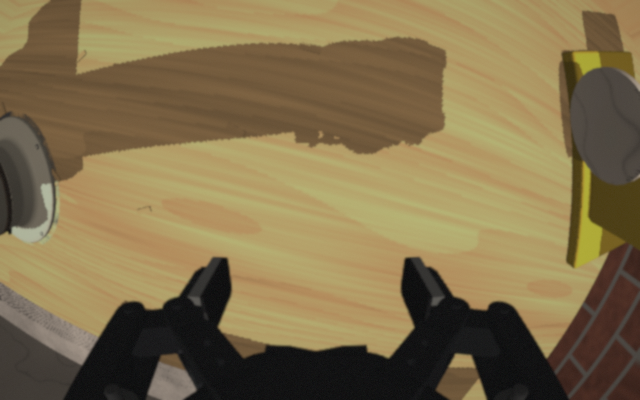

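All four keys are required, so nothing moved. The wrist picture shows only the bench, with the fingers at (290,210) and (290,420).

servo_tool --motion '[{"tx": 0.036, "ty": -0.0135, "tz": 0, "spin": 0}, {"tx": 0.036, "ty": -0.0135, "tz": 0, "spin": 0}, {"tx": 0.036, "ty": -0.0135, "tz": 0, "spin": 0}, {"tx": 0.036, "ty": -0.0135, "tz": 0, "spin": 0}, {"tx": 0.036, "ty": -0.0135, "tz": 0, "spin": 0}, {"tx": 0.036, "ty": -0.0135, "tz": 0, "spin": 0}, {"tx": 0.036, "ty": -0.0135, "tz": 0, "spin": 0}, {"tx": 0.036, "ty": -0.0135, "tz": 0, "spin": 0}, {"tx": 0.036, "ty": -0.0135, "tz": 0, "spin": 0}, {"tx": 0.034, "ty": -0.0135, "tz": 0, "spin": 0}, {"tx": 0, "ty": 0, "tz": 0, "spin": 0}]'

```text
clock: 2.25
ee_pos: [0.4531, -0.3099, 0.1983]
ee_rot: [-3.115, -0.402, -0.0]
force: [-0.6, -0.9, -0.2]
gripper_width: 1.001
finger_force: 0.0
```

servo_tool --motion '[{"tx": 0, "ty": 0, "tz": 0, "spin": -0.14}, {"tx": 0, "ty": 0, "tz": 0, "spin": -0.14}, {"tx": 0, "ty": 0, "tz": 0, "spin": -0.14}, {"tx": 0, "ty": 0, "tz": 0, "spin": -0.14}, {"tx": 0, "ty": 0, "tz": 0, "spin": -0.14}, {"tx": 0, "ty": 0, "tz": 0, "spin": -0.14}, {"tx": 0, "ty": 0, "tz": 0, "spin": -0.14}, {"tx": 0, "ty": 0, "tz": 0, "spin": -0.14}, {"tx": 0, "ty": 0, "tz": 0, "spin": -0.14}, {"tx": 0, "ty": 0, "tz": 0, "spin": -0.14}, {"tx": 0, "ty": 0, "tz": 0, "spin": -0.14}, {"tx": 0, "ty": 0, "tz": 0, "spin": 0}, {"tx": 0, "ty": 0, "tz": 0, "spin": 0}]'

```text
clock: 3.55
ee_pos: [0.4501, -0.3125, 0.199]
ee_rot: [1.967, 2.449, -0.0]
force: [-0.0, -0.7, -0.3]
gripper_width: 1.0
finger_force: 0.0
```

```bash
python3 look.py w2.png pricker=.102 block_home=.102
```

```text
3.55 pos [ 0.4501 -0.3125  0.199 ] x [-0.2158  0.9764 -0.0001] z [ 0.     -0.0001 -1.    ] q [-0.6069  0.082   0.1708  1.6595 -0.0001  0.7464] F [-0.0499 -0.6916 -0.2516] 0.9999204338543667 0.0
pricker 0.92 [192.8 308.2] [ 0.443  -0.3142  0.102 ] tool d [-0.0001 -0.0073  0.097 ]
block_home 0.91 [192.4 311.9] [ 0.4462 -0.3131  0.102 ] tool d [ 0.0003 -0.0039  0.097 ]
```

View pics/w2.png

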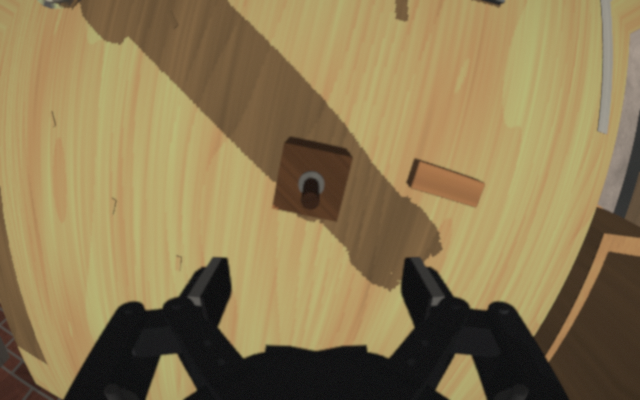

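The pricker stands upright in the block at about (190,311), 4 mm to tool -y. Descending and gripping.

servo_tool --motion '[{"tx": 0, "ty": -0.0045, "tz": 0, "spin": 0}, {"tx": 0, "ty": 0, "tz": 0.03, "spin": 0}, {"tx": 0, "ty": 0, "tz": 0.03, "spin": 0}, {"tx": 0, "ty": 0, "tz": 0.03, "spin": 0}, {"tx": 0, "ty": 0, "tz": 0.024, "spin": 0}, {"tx": 0, "ty": 0, "tz": 0, "spin": 0}, {"tx": 0, "ty": 0, "tz": 0, "spin": 0}]'

```text
clock: 4.4
ee_pos: [0.4458, -0.3133, 0.0855]
ee_rot: [-1.962, -2.453, 0.0]
force: [0.3, -0.9, 0.7]
gripper_width: 0.994
finger_force: 0.0
```

servo_tool --motion '[{"tx": 0, "ty": 0, "tz": 0, "spin": 0}, {"tx": 0, "ty": 0, "tz": 0, "spin": 0}, {"tx": 0, "ty": 0, "tz": 0, "spin": 0}, {"tx": 0, "ty": 0, "tz": 0, "spin": 0}, {"tx": 0, "ty": 0, "tz": 0, "spin": 0}, {"tx": 0, "ty": 0, "tz": 0, "spin": 0}, {"tx": 0, "ty": 0, "tz": 0, "spin": 0}, {"tx": 0, "ty": 0, "tz": 0, "spin": 0}, {"tx": 0, "ty": 0, "tz": 0, "spin": 0}, {"tx": 0, "ty": 0, "tz": 0, "spin": 0}]' --claw 0.0 --force 50

```text
clock: 5.4
ee_pos: [0.4461, -0.3134, 0.0853]
ee_rot: [1.961, 2.453, -0.0]
force: [-1.7, -0.6, 5.7]
gripper_width: 0.158
finger_force: 48.8
```

```bash
python3 look.py w3.png pricker=.102; python3 -c "
from h import *
for c in('scene','top'):
  f=grab_frame(c); save(f,c+'1.png')
  for n,z in(('pricker',.102),('block_home',.102)):
    for q in spot_point(c,n)[:1]: print(c,n,q['confidence'],atz(f,q['location'],z))"
```

```text
5.4 pos [ 0.4461 -0.3134  0.0853] x [-0.2201  0.9755 -0.0005] z [ 0.0004 -0.0004 -1.    ] q [-0.6124  0.0617 -0.07    1.4386 -0.0001  0.7365] F [-1.7241 -0.6028  5.7166] 0.15819357708695264 48.78690183162689
pricker 0.87 [246.9 314.2] [ 0.4447 -0.313   0.102 ] tool d [ 0.0007 -0.0012 -0.0167]
scene pricker 0.55 [ 0.45031681 -0.3158116   0.102     ]
scene block_home 0.77 [ 0.45040988 -0.31511267  0.102     ]
top pricker 0.39 [ 0.44473985 -0.30795968  0.102     ]
top block_home 0.96 [ 0.44794025 -0.31549136  0.102     ]
```

servo_tool --motion '[{"tx": 0, "ty": 0, "tz": -0.015, "spin": 0}, {"tx": 0, "ty": 0, "tz": -0.02, "spin": 0}, {"tx": 0, "ty": 0, "tz": -0.02, "spin": 0}, {"tx": 0, "ty": 0, "tz": -0.02, "spin": 0}, {"tx": 0, "ty": 0, "tz": -0.02, "spin": 0}, {"tx": 0, "ty": 0, "tz": -0.03, "spin": 0}, {"tx": 0, "ty": 0, "tz": -0.03, "spin": 0}, {"tx": 0, "ty": 0, "tz": -0.03, "spin": 0}, {"tx": 0, "ty": 0, "tz": -0.03, "spin": 0}, {"tx": 0, "ty": 0, "tz": 0, "spin": 0}]'

```text
clock: 6.8
ee_pos: [0.4466, -0.3135, 0.3045]
ee_rot: [1.958, 2.449, 0.001]
force: [1.3, -0.1, -0.3]
gripper_width: 0.159
finger_force: 48.9
```

servo_tool --motion '[{"tx": 0.035, "ty": 0.0137, "tz": 0, "spin": 0}, {"tx": 0.035, "ty": 0.0137, "tz": 0, "spin": 0}, {"tx": 0.035, "ty": 0.0137, "tz": 0, "spin": 0}, {"tx": 0.035, "ty": 0.0137, "tz": 0, "spin": 0}, {"tx": 0.035, "ty": 0.0137, "tz": 0, "spin": 0}, {"tx": 0.035, "ty": 0.0137, "tz": 0, "spin": 0}, {"tx": 0.035, "ty": 0.0137, "tz": 0, "spin": 0}, {"tx": 0.035, "ty": 0.0137, "tz": 0, "spin": 0}, {"tx": 0.035, "ty": 0.0137, "tz": 0, "spin": 0}, {"tx": 0.035, "ty": 0.0137, "tz": 0, "spin": 0}, {"tx": 0, "ty": 0, "tz": 0, "spin": 0}, {"tx": 0, "ty": 0, "tz": 0, "spin": 0}, {"tx": 0, "ty": 0, "tz": 0, "spin": 0}]'

```text
clock: 8.1
ee_pos: [0.5024, 0.0578, 0.2998]
ee_rot: [-1.962, -2.453, 0.001]
force: [-0.2, -0.4, -1.4]
gripper_width: 0.154
finger_force: 48.9
```

```bash
python3 look.py w4.png pricker=.3 button_hole=.116 bar_middle=.18 lever_pivot=.095 gauge=0; python3 -c "
from h import *
s=sense()
for c in('scene','top'):
  f=grab_frame(c); save(f,c+'2.png')
  for n,z in(('pricker',s['ee_pos'][2]+.017),('button_hole',.116)):
    for q in spot_point(c,n)[:1]: print(c,n,q['confidence'],q['location'],atz(f,q['location'],z))"
```

```text
8.1 pos [0.5024 0.0578 0.2998] x [-0.2199  0.9755 -0.0001] z [-0.0003 -0.0002 -1.    ] q [ 0.1146  0.0444  0.3321  1.8588 -0.0001  1.4637] F [-0.2349 -0.4093 -1.3628] 0.15398029191373347 48.92513036727905
pricker 0.83 [245.9 316.8] [0.5042 0.0513 0.3   ] tool d [-0.0067  0.0003 -0.0002]
button_hole 0.69 [133.7 314.8] [0.4908 0.1024 0.116 ] tool d [ 0.0461 -0.0015  0.1838]
bar_middle 0.65 [266.6 266.2] [ 0.4688 -0.0427  0.18  ] tool d [-0.0906 -0.0549  0.1198]
gauge 0.62 [164.5 327.2] [0.522  0.0495 0.    ] tool d [-0.0124  0.0174  0.2998]
scene pricker 0.57 [102.1, 338.8] [0.50134633 0.05893202 0.31697416]
scene button_hole 0.62 [148.0, 342.7] [0.48500196 0.11504125 0.116     ]
```

View pics/w4.png

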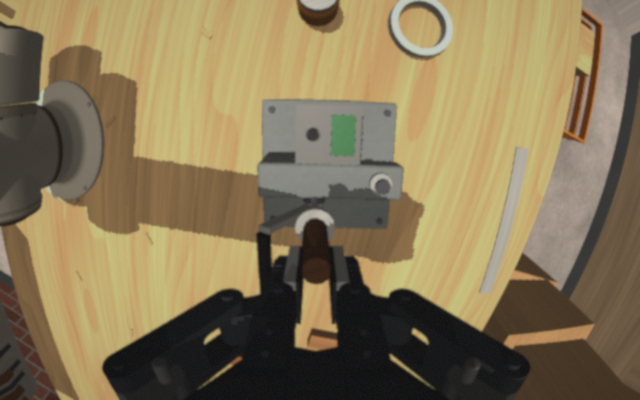

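The button hole is the dark disc at (134,313), which fits the network. The collar is at (222,315). Next I check that the pricker hangs straight.

```bash
python3 - <<'E'
from h import *
s=sense(); R=Ro.from_rotvec(s["ee_rot"]).as_matrix(); p=s["ee_pos"]
f=grab_frame("wrist"); 
for n,d in(("top",-.045),("collar",.013),("tip",.075)): print(n,proj(f,p+R@[0,0,d],True))
im=f["image"][150:300,250:390][:,:,::-1]; cv2.imwrite("pics/c1.png",cv2.resize(im,None,fx=4,fy=4,interpolation=2))
E
```

```text
top [273.48392443 316.50990411]
collar [227.97896928 316.32540093]
tip [199.87233704 316.20803407]
```

View pics/c1.png

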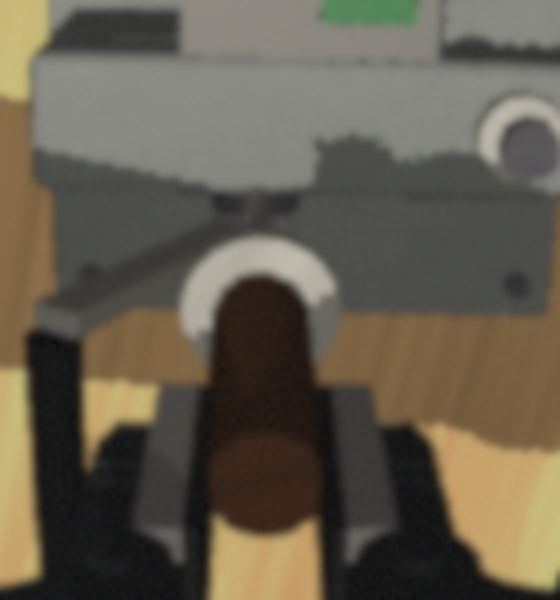

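The collar is at about (228,315) against a predicted (228,316), and the handle top at (271,316) against (273,316.5), so the pricker is straight. Moving over the hole and descending to just above the button.

servo_tool --motion '[{"tx": 0.015, "ty": -0.0015, "tz": 0, "spin": 0}, {"tx": 0.02, "ty": 0, "tz": 0, "spin": 0}, {"tx": 0.011, "ty": 0, "tz": 0, "spin": 0}, {"tx": 0, "ty": 0, "tz": 0, "spin": 0}, {"tx": 0, "ty": 0, "tz": 0.03, "spin": 0}, {"tx": 0, "ty": 0, "tz": 0.03, "spin": 0}, {"tx": 0, "ty": 0, "tz": 0.03, "spin": 0}, {"tx": 0, "ty": 0, "tz": 0.01, "spin": 0}, {"tx": 0, "ty": 0, "tz": 0, "spin": 0}, {"tx": 0, "ty": 0, "tz": 0, "spin": 0}]'

```text
clock: 9.75
ee_pos: [0.4914, 0.1028, 0.2013]
ee_rot: [1.961, 2.453, 0.002]
force: [-0.4, 0.4, -0.1]
gripper_width: 0.155
finger_force: 49.0
```

```bash
python3 look.py w5.png; python3 - <<'E'
from h import *
f=grab_frame("scene"); s=sense();p=s["ee_pos"]; print(proj(f,[p[0],p[1],p[2]-.075]), proj(f,[.4908,.1024,.116]))
a=f["image"][100:200,290:410][:,:,::-1]; cv2.imwrite("pics/c2.png",cv2.resize(a,None,fx=5,fy=5,interpolation=2))
E
```

```text
9.75 pos [0.4914 0.1028 0.2013] x [-0.2201  0.9755 -0.0001] z [ 0.0014  0.0003 -1.    ] q [ 0.2063 -0.0286  0.0624  1.6603 -0.      1.5551] F [-0.3814  0.3866 -0.1112] 0.15543250814393247 49.018356800079346
[150.11777511 342.63241238] [152.99276863 341.96021115]
```

View pics/c2.png

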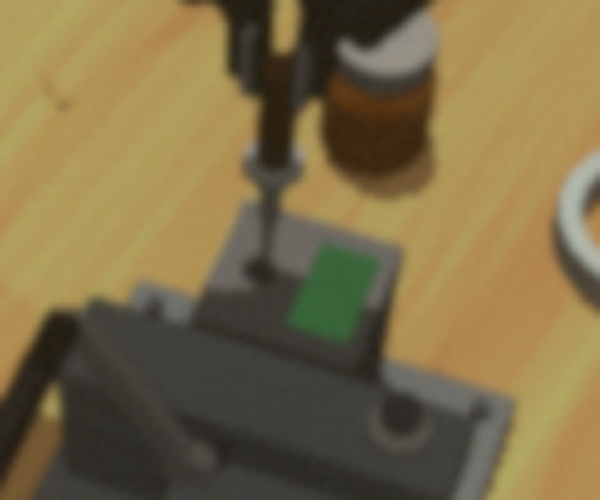

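The tip is at crop (265,258), just above the hole at (260,270), so it is aligned. Pressing.

servo_tool --motion '[{"tx": 0, "ty": 0, "tz": 0.008, "spin": 0}, {"tx": 0, "ty": 0, "tz": 0.005, "spin": 0}, {"tx": 0, "ty": 0, "tz": 0, "spin": 0}, {"tx": 0, "ty": 0, "tz": 0, "spin": 0}]'

```text
clock: 10.25
ee_pos: [0.4909, 0.1028, 0.1867]
ee_rot: [-1.962, -2.454, 0.0]
force: [0.5, 0.3, -0.9]
gripper_width: 0.156
finger_force: 49.0
```

servo_tool --motion '[{"tx": 0, "ty": 0, "tz": 0.003, "spin": 0}, {"tx": 0, "ty": 0, "tz": 0.003, "spin": 0}, {"tx": 0, "ty": 0, "tz": 0, "spin": 0}, {"tx": 0, "ty": 0, "tz": 0, "spin": 0}]'

```text
clock: 10.65
ee_pos: [0.4911, 0.1029, 0.1812]
ee_rot: [1.961, 2.454, 0.001]
force: [0.3, 0.5, 2.5]
gripper_width: 0.158
finger_force: 49.3
```

servo_tool --motion '[{"tx": 0, "ty": 0, "tz": 0.002, "spin": 0}, {"tx": 0, "ty": 0, "tz": 0, "spin": 0}, {"tx": 0, "ty": 0, "tz": 0, "spin": 0}]'

```text
clock: 10.95
ee_pos: [0.4914, 0.103, 0.1798]
ee_rot: [1.961, 2.453, 0.002]
force: [-0.9, -0.3, 8.1]
gripper_width: 0.157
finger_force: 49.9
```

servo_tool --motion '[{"tx": 0, "ty": 0, "tz": 0.001, "spin": 0}, {"tx": 0, "ty": 0, "tz": 0, "spin": 0}, {"tx": 0, "ty": 0, "tz": 0, "spin": 0}, {"tx": 0, "ty": 0, "tz": 0, "spin": 0}]'

```text
clock: 11.35
ee_pos: [0.4917, 0.103, 0.1796]
ee_rot: [1.96, 2.452, 0.004]
force: [0.0, -1.3, 12.9]
gripper_width: 0.151
finger_force: 50.3
```

The force is 12.9 N at the stop, so the button is fully down. Retracting and going back over the block.

servo_tool --motion '[{"tx": 0, "ty": 0, "tz": -0.01, "spin": 0}, {"tx": 0, "ty": 0, "tz": -0.02, "spin": 0}, {"tx": 0, "ty": 0, "tz": -0.03, "spin": 0}, {"tx": 0, "ty": 0, "tz": -0.03, "spin": 0}, {"tx": 0, "ty": 0, "tz": -0.03, "spin": 0}, {"tx": 0, "ty": 0, "tz": 0, "spin": 0}]'

```text
clock: 11.95
ee_pos: [0.4917, 0.103, 0.3016]
ee_rot: [1.96, 2.452, 0.006]
force: [0.5, -0.2, -1.4]
gripper_width: 0.157
finger_force: 49.0
```

servo_tool --motion '[{"tx": -0.036, "ty": -0.0123, "tz": 0, "spin": 0}, {"tx": -0.036, "ty": -0.0123, "tz": 0, "spin": 0}, {"tx": -0.036, "ty": -0.0123, "tz": 0, "spin": 0}, {"tx": -0.036, "ty": -0.0123, "tz": 0, "spin": 0}, {"tx": -0.036, "ty": -0.0123, "tz": 0, "spin": 0}, {"tx": -0.036, "ty": -0.0123, "tz": 0, "spin": 0}, {"tx": -0.036, "ty": -0.0123, "tz": 0, "spin": 0}, {"tx": -0.036, "ty": -0.0123, "tz": 0, "spin": 0}, {"tx": -0.036, "ty": -0.0123, "tz": 0, "spin": 0}, {"tx": -0.036, "ty": -0.0123, "tz": 0, "spin": 0}, {"tx": -0.036, "ty": -0.0123, "tz": 0, "spin": 0}, {"tx": 0, "ty": 0, "tz": 0, "spin": 0}, {"tx": 0, "ty": 0, "tz": 0, "spin": 0}, {"tx": 0, "ty": 0, "tz": 0, "spin": 0}]'

```text
clock: 13.35
ee_pos: [0.4462, -0.3126, 0.2975]
ee_rot: [-1.961, -2.453, -0.0]
force: [-0.4, -0.2, -0.4]
gripper_width: 0.156
finger_force: 49.0
```

```bash
python3 look.py w6.png block_home=.102; python3 - <<'E'
from h import *
s=sense(); R=Ro.from_rotvec(s["ee_rot"]).as_matrix();print("to go",R.T@(np.array([.4463,-.3134,.0855])-s["ee_pos"]))
E
```

```text
13.35 pos [ 0.4462 -0.3126  0.2975] x [-0.2205  0.9754  0.0008] z [-0.0006  0.0006 -1.    ] q [-0.6112  0.1397  0.4303  1.8622  0.0002  0.7373] F [-0.4189 -0.1831 -0.3964] 0.15555704774547158 49.024354219436646
block_home 0.85 [169.2 317. ] [ 0.4469 -0.3106  0.102 ] tool d [0.0016 0.0011 0.1955]
to go [-0.00108132 -0.00038747  0.21250797]
```

servo_tool --motion '[{"tx": -0.001, "ty": 0, "tz": 0.03, "spin": 0}, {"tx": 0, "ty": 0, "tz": 0.03, "spin": 0}, {"tx": 0, "ty": 0, "tz": 0.03, "spin": 0}, {"tx": 0, "ty": 0, "tz": 0.03, "spin": 0}, {"tx": 0, "ty": 0, "tz": 0.02, "spin": 0}, {"tx": 0, "ty": 0, "tz": 0.006, "spin": 0}, {"tx": 0, "ty": 0, "tz": 0.006, "spin": 0}, {"tx": 0, "ty": 0, "tz": 0.006, "spin": 0}, {"tx": 0, "ty": 0, "tz": 0, "spin": 0}]'

```text
clock: 14.35
ee_pos: [0.4466, -0.3141, 0.14]
ee_rot: [1.961, 2.454, 0.0]
force: [-0.1, 0.9, -0.7]
gripper_width: 0.153
finger_force: 49.1
```

servo_tool --motion '[{"tx": 0, "ty": 0, "tz": 0.008, "spin": 0}, {"tx": 0, "ty": 0, "tz": 0.01, "spin": 0}, {"tx": 0, "ty": 0, "tz": 0.01, "spin": 0}, {"tx": 0, "ty": 0, "tz": 0.01, "spin": 0}, {"tx": 0, "ty": 0, "tz": 0.01, "spin": 0}, {"tx": 0, "ty": 0, "tz": 0.003, "spin": 0}, {"tx": 0, "ty": 0, "tz": 0.002, "spin": 0}, {"tx": 0, "ty": 0, "tz": 0, "spin": 0}, {"tx": 0, "ty": 0, "tz": 0, "spin": 0}]'

```text
clock: 15.25
ee_pos: [0.4467, -0.3143, 0.0873]
ee_rot: [1.961, 2.453, 0.0]
force: [-0.7, -0.9, -0.5]
gripper_width: 0.157
finger_force: 49.1
```

servo_tool --motion '[{"tx": 0, "ty": 0, "tz": 0.0015, "spin": 0}, {"tx": 0, "ty": 0, "tz": 0.001, "spin": 0}, {"tx": 0, "ty": 0, "tz": 0, "spin": 0}, {"tx": 0, "ty": 0, "tz": 0, "spin": 0}]'

```text
clock: 15.65
ee_pos: [0.4467, -0.3145, 0.0853]
ee_rot: [1.961, 2.453, -0.0]
force: [-2.2, 0.5, 5.4]
gripper_width: 0.158
finger_force: 49.7
```

servo_tool --motion '[{"tx": 0, "ty": 0, "tz": 0, "spin": 0}, {"tx": 0, "ty": 0, "tz": 0, "spin": 0}, {"tx": 0, "ty": 0, "tz": 0, "spin": 0}, {"tx": 0, "ty": 0, "tz": 0, "spin": 0}, {"tx": 0, "ty": 0, "tz": 0, "spin": 0}, {"tx": 0, "ty": 0, "tz": 0, "spin": 0}, {"tx": 0, "ty": 0, "tz": 0, "spin": 0}, {"tx": 0, "ty": 0, "tz": 0, "spin": 0}]' --claw 0.085

```text
clock: 16.45
ee_pos: [0.4464, -0.3142, 0.0844]
ee_rot: [-1.962, -2.454, 0.0]
force: [-1.3, -0.1, 0.7]
gripper_width: 0.995
finger_force: 0.0
```

servo_tool --motion '[{"tx": 0, "ty": 0, "tz": -0.02, "spin": 0}, {"tx": 0, "ty": 0, "tz": -0.03, "spin": 0}, {"tx": 0, "ty": 0, "tz": -0.03, "spin": 0}, {"tx": 0, "ty": 0, "tz": -0.03, "spin": 0}, {"tx": 0, "ty": 0, "tz": -0.03, "spin": 0}, {"tx": 0, "ty": 0, "tz": -0.03, "spin": 0}, {"tx": 0, "ty": 0, "tz": -0.03, "spin": 0}, {"tx": 0, "ty": 0, "tz": -0.01, "spin": 0}, {"tx": 0, "ty": 0, "tz": 0, "spin": 0}, {"tx": 0, "ty": 0, "tz": 0, "spin": 0}]'

```text
clock: 17.45
ee_pos: [0.4465, -0.3142, 0.2937]
ee_rot: [-1.961, -2.453, 0.0]
force: [0.4, 0.3, -0.9]
gripper_width: 0.995
finger_force: 0.0
```

```bash
python3 look.py w7.png pricker=.102; python3 -c "
import cv2
a=cv2.imread('pics/w7.png')[80:280,200:440];cv2.imwrite('pics/c3.png',cv2.resize(a,None,fx=3,fy=3))"
```

```text
17.45 pos [ 0.4465 -0.3142  0.2937] x [-0.2202  0.9755  0.0004] z [-0.0004  0.0003 -1.    ] q [-0.6133  0.1387  0.4213  1.8539  0.      0.7355] F [ 0.4499  0.2927 -0.8746] 0.9945190173298372 0.0
pricker 0.76 [171.8 313.2] [ 0.4432 -0.3158  0.102 ] tool d [-0.0008 -0.0035  0.1917]
```

View pics/c3.png

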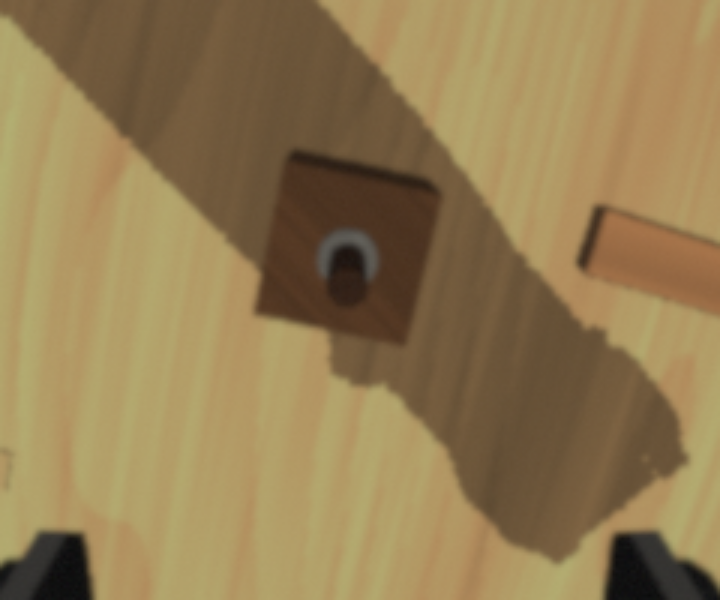

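The pricker is seated upright in the block (collar at crop (260,347)). Moving above the bar.

servo_tool --motion '[{"tx": 0.0322, "ty": 0.0103, "tz": 0, "spin": 0}, {"tx": 0.0322, "ty": 0.0103, "tz": 0, "spin": 0}, {"tx": 0.0322, "ty": 0.0103, "tz": 0, "spin": 0}, {"tx": 0.0322, "ty": 0.0103, "tz": 0, "spin": 0}, {"tx": 0.0322, "ty": 0.0103, "tz": 0, "spin": 0}, {"tx": 0.0322, "ty": 0.0103, "tz": 0, "spin": 0}, {"tx": 0.0322, "ty": 0.0103, "tz": 0, "spin": 0}, {"tx": 0.0322, "ty": 0.0103, "tz": 0, "spin": 0}, {"tx": 0, "ty": 0, "tz": 0, "spin": 0}, {"tx": 0, "ty": 0, "tz": 0, "spin": 0}]'

```text
clock: 18.55
ee_pos: [0.4698, -0.0442, 0.2937]
ee_rot: [-1.959, -2.455, 0.001]
force: [0.3, 0.3, 0.2]
gripper_width: 0.995
finger_force: 0.0
```

```bash
python3 look.py w8.png bar_middle=.18 lever_pivot=.095; python3 -c "
import cv2
a=cv2.imread('pics/w8.png')[80:280,200:440];cv2.imwrite('pics/c4.png',cv2.resize(a,None,fx=3,fy=3))"
```

```text
18.55 pos [ 0.4698 -0.0442  0.2937] x [-0.222   0.975   0.0002] z [-0.0011 -0.0001 -1.    ] q [-0.0937 -0.0407  0.2343  1.8469 -0.0002  1.2532] F [0.2936 0.3353 0.1528] 0.9948550002245085 0.0
bar_middle 0.67 [185.  313.1] [ 0.4662 -0.042   0.18  ] tool d [ 0.0029 -0.0029  0.1137]
lever_pivot 0.67 [168.  355.9] [ 0.517  -0.0307  0.095 ] tool d [0.0027 0.0492 0.1986]
```

View pics/c4.png

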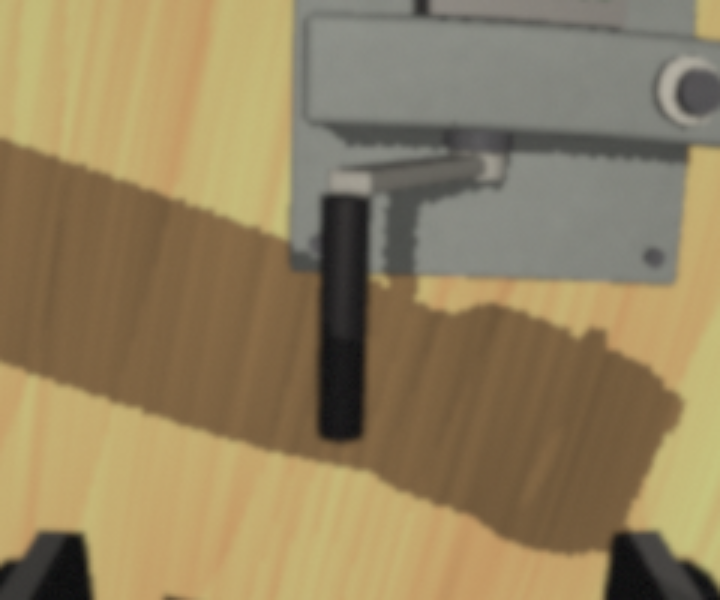

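The bar's middle is at crop (315,345), which matches the network. Descending and gripping.

servo_tool --motion '[{"tx": 0.002, "ty": -0.003, "tz": 0.03, "spin": 0}, {"tx": 0, "ty": 0, "tz": 0.03, "spin": 0}, {"tx": 0, "ty": 0, "tz": 0.03, "spin": 0}, {"tx": 0, "ty": 0, "tz": 0.03, "spin": 0}, {"tx": 0, "ty": 0, "tz": 0.013, "spin": 0}, {"tx": 0, "ty": 0, "tz": 0, "spin": 0}, {"tx": 0, "ty": 0, "tz": 0, "spin": 0}]'

```text
clock: 19.4
ee_pos: [0.4671, -0.0439, 0.1626]
ee_rot: [1.962, 2.452, 0.001]
force: [-0.5, 0.2, 1.1]
gripper_width: 0.998
finger_force: 0.0
```

servo_tool --motion '[{"tx": 0, "ty": 0, "tz": 0, "spin": 0}, {"tx": 0, "ty": 0, "tz": 0, "spin": 0}, {"tx": 0, "ty": 0, "tz": 0, "spin": 0}, {"tx": 0, "ty": 0, "tz": 0, "spin": 0}, {"tx": 0, "ty": 0, "tz": 0, "spin": 0}, {"tx": 0, "ty": 0, "tz": 0, "spin": 0}, {"tx": 0, "ty": 0, "tz": 0, "spin": 0}, {"tx": 0, "ty": 0, "tz": 0, "spin": 0}, {"tx": 0, "ty": 0, "tz": 0, "spin": 0}]' --claw 0.0 --force 40

```text
clock: 20.3
ee_pos: [0.4667, -0.0435, 0.1613]
ee_rot: [-1.962, -2.454, 0.0]
force: [-0.1, -0.1, -0.7]
gripper_width: -0.003
finger_force: 0.0
```

The fingers shut on nothing, so I look again.

```bash
python3 look.py w9.png bar_middle=.18 lever_pivot=.095; python3 - <<'E'
from h import *
f=grab_frame("scene"); s=sense()
for q in spot_point("scene","bar_middle")[:2]: print(q, atz(f,q["location"],.18))
print(proj(f,s["ee_pos"]),proj(f,s["ee_pos"]+[0,0,.019]))
a=f["image"][100:240,230:400]; b=cv2.imread("pics/w9.png")[140:320,220:420,::-1]
a=cv2.resize(a,(510,420)); b=cv2.resize(b,(467,420))
cv2.imwrite("pics/c5.png",cv2.resize(np.hstack([a,b]),(800,344))[:,:,::-1])
E
```

```text
20.3 pos [ 0.4667 -0.0435  0.1613] x [-0.2202  0.9755  0.    ] z [-0.0001  0.     -1.    ] q [-0.0929 -0.1175 -0.0987  1.5897 -0.      1.2559] F [-0.0716 -0.1398 -0.6737] -0.0028347091668254505 0.0
bar_middle 0.57 [249.3 316.6] [ 0.4668 -0.0434  0.18  ] tool d [ 0.0001  0.0001 -0.0187]
lever_pivot 0.66 [202.4 375.9] [ 0.5149 -0.0321  0.095 ] tool d [0.0005 0.0495 0.0663]
{'location': [180.6, 292.5], 'confidence': 0.91} [ 0.46753814 -0.04622562  0.18      ]
[184.45518022 293.69266123] [179.28264114 292.97359782]
```

View pics/c5.png

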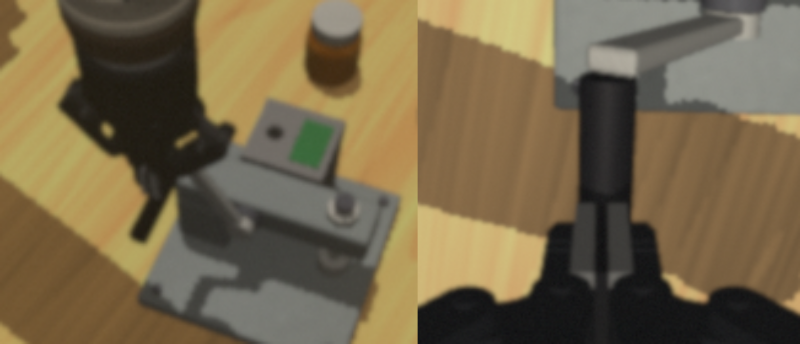

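The jaws are shut around (230,605) with the bar seemingly beneath or beside them. I compare with the projected rest positions.

```bash
python3 - <<'E'
from h import *
np.set_printoptions(precision=1,suppress=True)
f=grab_frame("wrist"); s=sense(); R=Ro.from_rotvec(s["ee_rot"]).as_matrix(); p=s["ee_pos"]
print("cam",(-np.array(f["R"]).T@np.array(f["t"])-p)*1000, "tcp",proj(f,p,True))
for z in(.14,.15,.16,.17,.18,.19):
  c=np.array([p[0],p[1],z])
  print(z,"inner",proj(f,c+.04*R[:,0],True),"mid",proj(f,c,True),"w",[proj(f,c+.03*R[:,0]+k*.008*R[:,1],True)[1] for k in(-1,1)])
g=cv2.cvtColor(f["image"],cv2.COLOR_RGB2GRAY)
for r in(184,190,200,215): print(r,g[r,296:342])
E
```

```text
cam [-17.5  76.  175.1] tcp [236.  316.4]
0.14 inner [165.4 316.3] mid [223.3 316.3] w [np.float64(304.041070586781), np.float64(328.5437926413274)]
0.15 inner [168.5 316.3] mid [228.9 316.3] w [np.float64(303.4523976490909), np.float64(329.18097623762014)]
0.16 inner [171.9 316.3] mid [235.1 316.4] w [np.float64(302.8032769342201), np.float64(329.8835576036031)]
0.17 inner [175.8 316.4] mid [241.9 316.4] w [np.float64(302.08419184386105), np.float64(330.66182594486855)]
0.18 inner [180.  316.4] mid [249.5 316.4] w [np.float64(301.2835979548993), np.float64(331.5282609563848)]
0.19 inner [184.9 316.4] mid [257.8 316.4] w [np.float64(300.3873816691581), np.float64(332.4981168463581)]
184 [81 84 85 82 76 71 70 65 49 34 27 28 32 31 33 33 35 37 41 41 45 48 47 49
 46 44 44 41 39 37 35 34 32 33 30 27 29 35 55 70 80 83 83 82 82 82]
190 [81 80 79 81 80 77 73 62 48 34 29 28 30 30 30 32 36 39 40 42 44 47 50 51
 50 47 46 44 39 40 37 35 33 30 30 28 31 41 63 79 83 84 82 84 82 83]
200 [108 105 105 104 104 105 106  96  69  43  30  29  29  32  32  37  37  38
  41  42  46  47  50  51  48  46  45  44  40  39  35  33  32  31  29  29
  34  53  80 101 108 110 110 111 113 113]
215 [103 104 106 110 112 112 109  95  66  39  29  29  29  31  33  35  38  39
  41  43  45  48  51  48  45  44  42  41  37  34  33  31  31  30  29  29
  46  72  95 108 112 114 114 112 112 111]
```

The bar is still at rest (centre column 318, width fits z 0.18). The pads' visible tips (row about 245) sit farther back than TCP would suggest, so the jaws closed above the bar. I'll open, go 20 mm deeper and close again.

servo_tool --motion '[{"tx": 0, "ty": 0.001, "tz": 0, "spin": 0}, {"tx": 0, "ty": 0, "tz": 0, "spin": 0}, {"tx": 0, "ty": 0, "tz": 0, "spin": 0}, {"tx": 0, "ty": 0, "tz": 0, "spin": 0}, {"tx": 0, "ty": 0, "tz": 0, "spin": 0}, {"tx": 0, "ty": 0, "tz": 0, "spin": 0}, {"tx": 0, "ty": 0, "tz": 0, "spin": 0}, {"tx": 0, "ty": 0, "tz": 0, "spin": 0}, {"tx": 0, "ty": 0, "tz": 0.01, "spin": 0}, {"tx": 0, "ty": 0, "tz": 0.01, "spin": 0}, {"tx": 0, "ty": 0, "tz": 0, "spin": 0}]' --claw 0.085

```text
clock: 21.7
ee_pos: [0.4668, -0.0432, 0.1393]
ee_rot: [-1.96, -2.452, 0.002]
force: [0.1, -0.3, -0.1]
gripper_width: 0.994
finger_force: 0.0
```

servo_tool --motion '[{"tx": 0, "ty": 0, "tz": 0, "spin": 0}, {"tx": 0, "ty": 0, "tz": 0, "spin": 0}, {"tx": 0, "ty": 0, "tz": 0, "spin": 0}, {"tx": 0, "ty": 0, "tz": 0, "spin": 0}, {"tx": 0, "ty": 0, "tz": 0, "spin": 0}, {"tx": 0, "ty": 0, "tz": 0, "spin": 0}, {"tx": 0, "ty": 0, "tz": 0, "spin": 0}, {"tx": 0, "ty": 0, "tz": 0, "spin": 0}, {"tx": 0, "ty": 0, "tz": 0, "spin": 0}]' --claw 0.0 --force 40

```text
clock: 22.6
ee_pos: [0.4677, -0.0433, 0.1417]
ee_rot: [1.962, 2.453, 0.0]
force: [-2.9, -1.1, 5.6]
gripper_width: 0.168
finger_force: 39.3
```

The bar is gripped now. Swinging along the arc.

servo_tool --motion '[{"tx": 0, "ty": 0.0088, "tz": -0.0048, "spin": 0}, {"tx": 0, "ty": 0.0092, "tz": -0.0039, "spin": 0}, {"tx": 0, "ty": 0.0096, "tz": -0.003, "spin": 0}, {"tx": 0, "ty": 0.0098, "tz": -0.002, "spin": 0}, {"tx": 0, "ty": 0.01, "tz": -0.001, "spin": 0}, {"tx": 0, "ty": 0, "tz": 0, "spin": 0}]'

```text
clock: 23.2
ee_pos: [0.5138, -0.0334, 0.1565]
ee_rot: [-1.962, -2.453, 0.003]
force: [-8.3, -4.5, 8.8]
gripper_width: 0.165
finger_force: 41.0
```

servo_tool --motion '[{"tx": 0, "ty": 0.01, "tz": 0, "spin": 0}, {"tx": 0, "ty": 0.01, "tz": 0.001, "spin": 0}, {"tx": 0, "ty": 0.0098, "tz": 0.002, "spin": 0}, {"tx": 0, "ty": 0.0096, "tz": 0.003, "spin": 0}, {"tx": 0, "ty": 0, "tz": 0, "spin": 0}, {"tx": 0, "ty": 0, "tz": 0, "spin": 0}]'

```text
clock: 23.8
ee_pos: [0.5517, -0.025, 0.1502]
ee_rot: [-1.962, -2.453, 0.004]
force: [-6.1, -5.4, 6.7]
gripper_width: 0.169
finger_force: 41.4
```

servo_tool --motion '[{"tx": 0, "ty": 0.0092, "tz": 0.0039, "spin": 0}, {"tx": 0, "ty": 0.0088, "tz": 0.0048, "spin": 0}, {"tx": 0, "ty": 0.002, "tz": 0.001, "spin": 0}, {"tx": 0, "ty": 0, "tz": 0, "spin": 0}, {"tx": 0, "ty": 0, "tz": 0, "spin": 0}]'

```text
clock: 24.3
ee_pos: [0.5701, -0.0212, 0.1403]
ee_rot: [-1.962, -2.452, 0.007]
force: [-11.1, -7.2, 7.0]
gripper_width: 0.168
finger_force: 42.3
```

servo_tool --motion '[{"tx": 0, "ty": 0.002, "tz": 0.001, "spin": 0}, {"tx": 0, "ty": 0, "tz": 0, "spin": 0}, {"tx": 0, "ty": 0, "tz": 0, "spin": 0}]'

```text
clock: 24.6
ee_pos: [0.5705, -0.0211, 0.14]
ee_rot: [-1.962, -2.451, 0.01]
force: [-20.4, -9.0, 16.1]
gripper_width: 0.164
finger_force: 43.2
```

```bash
python3 - <<'E'
from h import *
for c in("scene","top"):
    f=grab_frame(c)
    for n,z in(("bar_middle",.18),("pricker",.102),("jar",0),("tape",0),("offcut",0)):
        for q in spot_point(c,n)[:1]: print(c,n,round(q["confidence"],2),atz(f,q["location"],z).round(3))
s=sense(); print(s["clock"],s["ee_pos"],s["force"],s["finger_force"])
print(close_job())
E
```

```text
scene bar_middle 0.73 [ 0.574 -0.025  0.18 ]
scene pricker 0.65 [ 0.447 -0.314  0.102]
scene tape 0.82 [0.616 0.302 0.   ]
scene offcut 0.7 [ 0.618 -0.283  0.   ]
top bar_middle 0.31 [0.494 0.043 0.18 ]
top pricker 0.47 [ 0.45  -0.313  0.102]
top jar 0.98 [0.444 0.272 0.   ]
top tape 0.79 [0.61  0.302 0.   ]
top offcut 0.69 [ 0.615 -0.295  0.   ]
25.2 [ 0.57051911 -0.02111753  0.1400643 ] [-21.00099753  -9.59289135  15.28112618] 43.140215277671814
the job is handed in; nothing more can be done
None
```

The job is handed in at about 25 s: the zero button was pressed fully down (12.9 N), the pricker is back in its block, and the gripper is holding the lift lever at its stop; the first grip on the bar closed on nothing and was redone 20 mm deeper.

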